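Start and snug the last clamp screw of a fan panel

ROBOT

A 7-joint arm with a two-finger parallel gripper is mounted at the origin on the work surface. World frame = base frame: x ahead of the robot, y to its left, z up, the work surface at z = 0. Lengths are in m, angles in rad, forces in N, time in s.
With the tool pointing down it reaches from about 0.425 to 0.875 m from the base axis. Payload 4.7 kg.
Tool frame: the origin (TCP) lies on the centre line of the jaws, within the pads' length; the fingertips stand manip.nose_length ahead of it and the grasp point (between the pads) lies 6 mm ahead of it (manip.nose_length is the distance from the TCP to the fingertips, in m); z points along the fingers, y is the direction in which the jaws open and shut (so a half turn about z gives the same grasp; the last joint's range is limited). The gripper opens to 85 mm and grips with 20 to 120 N. Pads are 22 mm wide; open, the fingers measure 114 mm over their backs; the gripper's body (76 mm by 85 mm) begins 54 mm behind the grasp point. The pads swing forward as they close: fully open they stand 13 mm farther back than shut.
Start: joints at [1.332, 0.321, -0.07, 1.45, 0.023, 1.371, -0.057], TCP at [0.163, -0.629, 0.256] pointing down, gripper open.
Joint ranges: [-2.86, 2.86], [-0.3, 2.09], [-1.38, 1.24], [0.06, 2.45], [-1.56, 4.7], [0.09, 2.05], [-2.69, 2.69]. Speed limits (rad/s): [2.57, 2.57, 3.14, 3.14, 3.14, 3.14, 3.14].

INTERFACE

Orientations are given as a rotation vector (axis times angle).
In Python, from workcell import monitor, viewer, job, manip gives the robot as it stands.
- The arm moves only by the tool move_arm, never from a script. Its arguments are lists of equal length, an entry for each row: "slide": the shift along the tool's x, y, z in cm, a list of three; "dr": the turn, a rotation vector about the tool's x, y, z in rad, a list of three. In form: {"slide": [[tx, ty, tz], ...], "dr": [[rx, ry, rz], ...]}. A call has 1 to 10 rows; each row shifts and turns the pose as measured when the row begins, along the tool's axes as they then stand; what a row does not reach is not made up. A row lasts 1/10 s, in which the tool goes at most 50 mm and 8.59 degrees, less where a joint would pass 70% of its speed; a pose out of reach is approached as far as the arm can. A call is refused whole if a number of a shift passes 5 or a number of a turn 0.15, either way. A call with a gripper value outside its range is refused whole. "hand" is the gripper command: -1 is fully open, 1 is shut, values between are in proportion, set as the call begins (left out, the last holds). The fingers move at their own pace and stop on an object; the grip force is fixed at half the most. Time passes only in rows, so rows that do not move let the fingers close. It gives the time, the measured TCP pose, the force and the opening at its end, in the units of the state.
- monitor.get_obs(): the state, without advancing time (a new reading comes with each control period).
- viewer.read_camera(name): name is "scene" or "top"; returns a dict with "color" (420x560x3 uint8, red, green, blue), "mtx" (3x3 intrinsics, pixels), "T" (4x4, takes a point from camera to world coordinates). Camera axes: x right, y down, z forward; pixel columns grow to the right and rows downward; lengths in m; the calibration is good to about 2 mm. A picture is of the moment at which its call begins. There is no depth.
- job.close_job(): hands the job in, once; it reports no verdict.
The state is a dict: "clock": time; "joints": joint angles; "dq": joint speeds; "joint_torque": joint torques, N m; "tool_pos": TCP position; "tcp_rot": TCP orientation; "ft_force": force on the tool from outside, world axes, zero at the start; "torque": the same for the moment, N m; "grip_width": finger opening in m.
Only numpy, scipy, OpenCV 4.12 (cv2) and the standard library are available. Lean on these libraries where they do the work, as an engineer would, in place of code of your own. Each camera call takes 0.05 s, during which the arm holds its last target.

TASK

Take the loose black clamp screw out of the wooden block and drive it into the empty deep corner post of the fan panel: feel for the thread at the bottom of the well, start it straight without forcing it, and turn it clockwise until its flange is drawn down on the post's rim and snug, about an eighth of a turn past the first bite. Do not lean on the screw, skew it in the well or overtighten it, leave the other parts alone, and let go at the end.

Things in the scene. Friction and masses are not known exactly. Their poses are not given: they have to be found in the camera images.
- screw: Loose black plastic clamp screw, 40 to 80 g, upright in the wooden block. Origin: on its axis at the flange's underside; z up, x along the grip bar. Above: round flange 46 mm wide, 5 mm thick, with a flat-sided bar 40 mm long (x), 14 mm wide (y), up to 33 mm above the origin. Below: guide collar 22 mm in diameter to 15 mm down, tapering to a 15 mm shank.
- screw_tip (a point): Centre of the screw's flat lower end, 58 mm below screw on its axis. 3 mm above it two round pins, 4 mm thick, the thread lugs, stick out of the shank along the screw's +x and -x to 11.9 mm from the axis.
- rim: Rim of the empty corner post, the well for the screw. Origin: centre of the well's mouth, level with the rim's flat top, 85 mm above the table; z up. Outer diameter 50 mm; the mouth is 37 mm wide and narrows over 9 mm to a bore of 28 mm, which the lugs pass freely. Lowered straight, the screw lands on the thread with its flange 2 to 11 mm above the rim, by the hidden thread direction.
- panel: Brown hardboard fan panel fixed on the table, 220 x 300 x 6 mm. Origin: on the table under the empty well's axis; the board reaches from -35 to 185 mm in x, -35 to 265 mm in y. In its middle a black 120 mm fan with wire guard, 47 mm high. Three more posts at (150, 0), (0, 230), (150, 230) mm carry seated screws, tops 118 mm above the table.
- block: Light wooden block 75 x 75 x 70 mm, fixed on the table, with one upright 30 mm hole in the middle in which the screw stands, its flange on the block's top. Origin: centre of its underside.
- spare_fan: Bystander: loose black fan, 120 x 120 x 25 mm, lying flat. Origin: centre of its underside.
- driver: Bystander: loose screwdriver lying on the table along its x. Origin: under it, near its middle.
- guard: Bystander: loose round wire finger guard, 120 mm across, 3 mm thick, lying on the table. Origin: centre of its underside.
- thread (a point): On the well's axis 46 mm below the rim: upper ends of the two ridges of the threaded insert. Right-hand (clockwise from above goes in), two starts, lead 18 mm a turn, so a screw resting on it sinks 2.9 mm per rad; ridges 3 mm thick, 3/4 turn long, inner diameter 18 mm. Where the two starts point is hidden and differs each time. Insert in a rubber mount: yields 1 mm per 3 N, up or down, at most 8 mm.
- seat (a point): Same point as rim, where the flange's underside ends. The lugs have 2 mm axial play in the thread: pushed lightly down, the flange meets the rim about 0.6 rad of turning before the thread bites. Past the bite each radian adds about 8.6 N of clamping, also felt as turning resistance. The screw stays by friction when let go.
There are look-alikes about, which are no part of the job. What is meant by the screw is not pink, purple or yellow, and is the larger of those in its own colour.

How it is judged:
On the way, in this order (a step that is already met when the one before it is completed fails the run):
1. the screw stands upright in the well, tip at least 35 mm below the rim (z of screw_tip in the frame of rim below -0.035 m and horizontal distance between screw_tip and rim below 0.005 m and angle between screw's own z axis and vertical below 0.12 rad), for 0.2 s.
2. the screw is turned in until its flange is down on the rim, straight (z of screw in the frame of rim below 0.0015 m and angle between screw's own z axis and vertical below 0.06 rad and contact force between screw and rim above 0.2 N), for 0.2 s.
At the end, for the whole second after the job is handed in: The screw sits in the well, its flange flat on the rim (within 1.5 mm, axis within 4 mm, straight within 3.4 degrees), held down on the rim by its thread with 2 to 15 N, at rest and released (z of screw in the frame of rim between -0.002 and 0.0015 m and horizontal distance between screw and rim below 0.004 m and angle between screw's own z axis and vertical below 0.06 rad and contact force between screw and rim between 2 and 15 N and linear speed of screw below 0.01 m/s); the robot touches nothing.
It fails at once if the screw is forced: it presses on the rim with more than 25 N, or on the post, its rim and its thread with more than 40 N in all (thread and rim both count) (contact force between screw and panel above 40 N or contact force between screw and rim above 25 N).
It fails at once if the screw is skewed by more than 9 degrees with its tip more than 10 mm down the well (z of screw_tip in the frame of rim below -0.01 m and horizontal distance between screw_tip and rim below 0.02 m and angle between screw's own z axis and vertical above 0.16 rad).
It fails at once if the spare fan, the screwdriver or the wire guard is moved by more than 20 mm (distance of any of spare_fan, driver, guard from where it was at the start of the episode above 0.02 m).
It also fails if it takes over 67 s, if anything falls off the work surface, if the arm or the gripper's body presses on something with over 40 N, if the wrist force passes 120 N, or if a joint passes its speed limit or range.

## Working session

There is one attempt and no reset: what is moved stays moved. The work goes in short steps, Python scripts to look and compute and a tool call to move; the robot and the scene stay as the last step left them, time stands still between calls to the robot, and variables do not carry over. Pictures are saved under pics/ and viewed, and the job is handed in when it is done.

Besides the shell and the picture viewer there is one more tool, called after "Emit:" as name(argument=value, ...), one argument or row to a line, values as JSON. move_arm: Moves the arm, as the interface text tells. Its arguments: {"type":"object","properties":{"slide":{"type":"array"},"dr":{"type":"array"},"hand":{"type":"number"}},"required":["slide","dr"]}

```bash
ls; mkdir -p pics; python3 - <<'E'
from workcell import monitor, viewer, job, manip
import cv2
print(monitor.get_obs()); print(manip.nose_length)
for n in ("top","scene"):
    r=viewer.read_camera(n); cv2.imwrite(f"pics/{n}0.png",r["color"][:,:,::-1]); print(n,r["mtx"],r["T"])
E
```

```text
pics
{'clock': 0.0, 'joints': array([ 1.3321008 ,  0.32184188, -0.07009014,  1.45168563,  0.02259924,
        1.37079293, -0.05690035]), 'dq': array([-0.00119967, -0.00089093, -0.00111665,  0.00171341,  0.00167058,
       -0.00038433, -0.00059832]), 'joint_torque': array([ 1.73767876e-04, -4.93582106e+01, -3.81824048e-01, -3.14328861e+01,
        1.29763735e-02,  1.13781646e-02,  1.45011717e-05]), 'tool_pos': array([ 0.16240718, -0.62887402,  0.2552059 ]), 'tcp_rot': array([-3.11462791e+00, -3.95848107e-01,  5.33298657e-04]), 'ft_force': array([-0.30640229, -0.51226902,  0.73497025]), 'torque': array([ 0.00921165, -0.08591414,  0.05152265]), 'grip_width': 0.08490219504240148}
0.025
top [[392.53885581   0.         281.42693105]
 [  0.         392.53885581 212.08252349]
 [  0.           0.           1.        ]] [[-0.00346753 -0.99570568  0.09251046  0.45538494]
 [-0.99998932  0.00373536  0.00272217  0.06698782]
 [-0.00305604 -0.09250003 -0.99570799  1.13037496]
 [ 0.          0.          0.          1.        ]]
scene [[457.30508317   0.         279.69397342]
 [  0.         457.30508317 211.20189474]
 [  0.           0.           1.        ]] [[ 0.38340067  0.61686483 -0.68737305  1.35923394]
 [ 0.92349787 -0.26610391  0.27629765 -0.25502196]
 [-0.01247435 -0.74072025 -0.67169778  0.87391169]
 [ 0.          0.          0.          1.        ]]
```

View pics/top0.png

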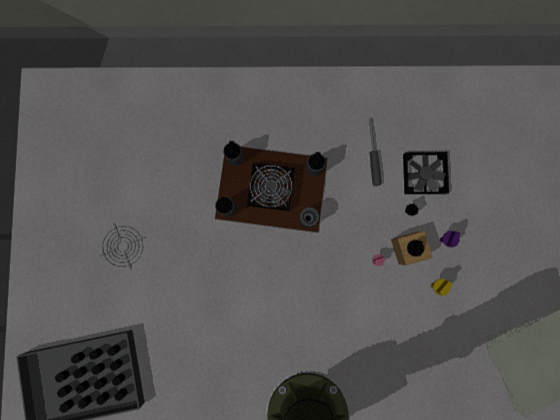

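View pics/scene0.png

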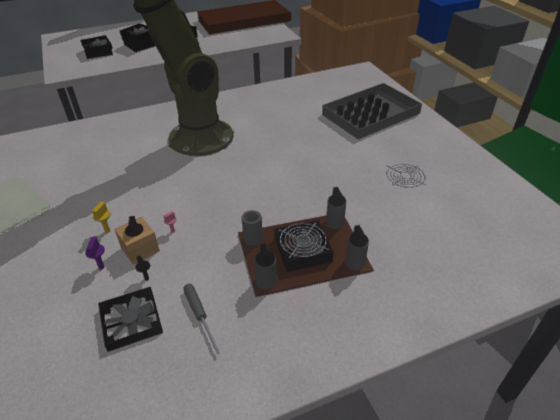

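```bash
python3 - <<'E'
import cv2, numpy as np
t=cv2.imread("pics/top0.png"); s=cv2.imread("pics/scene0.png")
g=lambda i:np.clip(255*(i/255.)**0.6,0,255).astype(np.uint8)
a=cv2.resize(t[190:280,370:470],None,fx=6,fy=6,interpolation=cv2.INTER_CUBIC)
b=cv2.resize(t[185:245,280:345],None,fx=6,fy=6,interpolation=cv2.INTER_CUBIC)
cv2.imwrite("pics/c1.png",g(a));cv2.imwrite("pics/c2.png",g(b))
c=cv2.resize(s[195:295,75:190],None,fx=6,fy=6,interpolation=cv2.INTER_CUBIC)
cv2.imwrite("pics/c3.png",g(c))
E
```

```text
(no output)
```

View pics/c1.png

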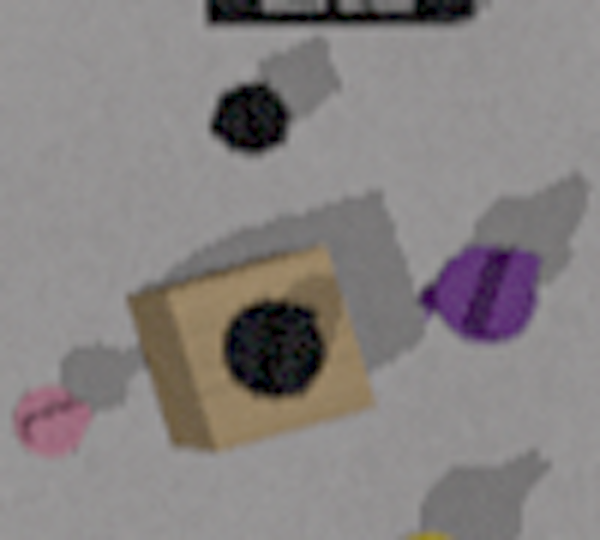

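View pics/c2.png

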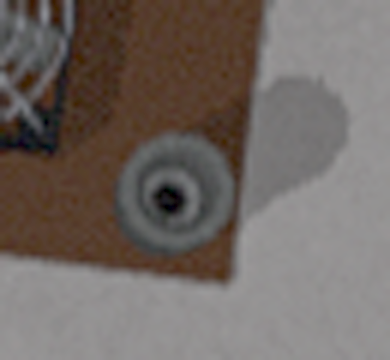

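View pics/c3.png

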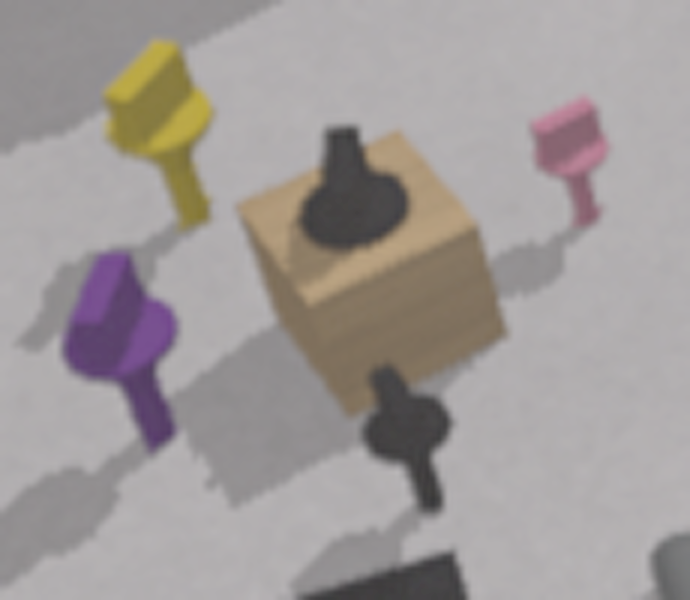

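The candidates in the top view are black in the block (416,248), smaller black standing free (411,210), purple (450,239), pink (378,260) and yellow (443,287). The one meant is the larger black one in the block. Next I measure its position and the bar direction.

```bash
python3 - <<'E'
import cv2, numpy as np
t=cv2.imread("pics/top0.png"); s=cv2.imread("pics/scene0.png")
g=lambda i:np.clip(i.astype(float)*4,0,255).astype(np.uint8)
a=cv2.resize(t[234:262,402:430],None,fx=14,fy=14,interpolation=cv2.INTER_CUBIC)
c=cv2.resize(s[210:242,118:150],None,fx=12,fy=12,interpolation=cv2.INTER_CUBIC)
o=np.hstack([g(a),g(c)[:384].copy() if 0 else cv2.resize(g(c),(392,392))])
cv2.imwrite("pics/c4.png",o)
E
cat > h.py <<'E'
from workcell import monitor, viewer, job, manip
import cv2, numpy as np
from scipy.spatial.transform import Rotation as R
def cam(n):
    r=viewer.read_camera(n); return r
def ray(r,u,v,z):
    T=np.array(r["T"]);d=T[:3,:3]@np.linalg.solve(r["mtx"],[u,v,1.]);o=T[:3,3]
    return o+d*(z-o[2])/d[2]
def proj(r,p):
    T=np.array(r["T"]);q=(np.atleast_2d(p)-T[:3,3])@T[:3,:3];k=q@np.array(r["mtx"]).T
    return k[:,:2]/k[:,2:]
E
python3 - <<'E'
from h import *
r=cam("top"); s=cam("scene"); c=r["color"].astype(int)
# black screw mask
m=(c.max(2)<45).astype(np.uint8); m[:, :400]=0;m[:,432:]=0;m[:234]=0;m[264:]=0
n,l,st,ce=cv2.connectedComponentsWithStats(m);print(st,ce)
for z in (.075,.08): 
  k=np.argmax(st[1:,4])+1; print(ray(r,*ce[k],z))
cs=s["color"].astype(int); m=(cs.max(2)<62).astype(np.uint8); m[:,:118]=0;m[:,150:]=0;m[:208]=0;m[244:]=0
n,l,st,ce=cv2.connectedComponentsWithStats(m);print(st,ce)
for q in l[210:244,120:150]: print(''.join('.#ab'[v%4] for v in q))
E
```

```text
[[     0      0    560    420 234976]
 [   407    240     17     16    224]] [[279.37052295 209.46378779]
 [415.32142857 247.48660714]]
[ 0.45698354 -0.28795908  0.075     ]
[ 0.45697597 -0.28627747  0.08      ]
[[     0      0    560    420 234973]
 [   125    216     18     21    227]] [[279.64135028 209.48244266]
 [133.18502203 227.67400881]]
..............................
..............................
..............................
..............................
..............................
..............................
............##................
..........#####...............
..........#####...............
..........#####...............
.........#######..............
.........#######..............
.........#######..............
.........########.............
.........############.........
.........#############........
........##############........
.......################.......
......#################.......
......#################.......
.....##################.......
.....#################........
.....################.........
......##############..........
......#############...........
.......##########.............
..........####................
..............................
..............................
..............................
..............................
..............................
..............................
..............................
```

View pics/c4.png

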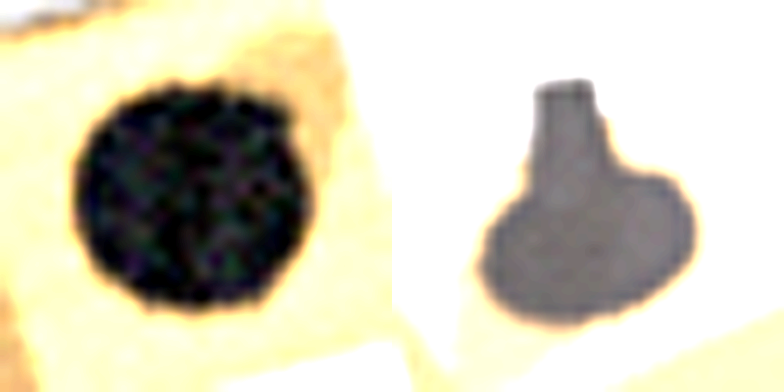

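```bash
cat > fit.py <<'E'
from h import *
from scipy.optimize import minimize
def sil(r,x,y,yaw,box,S=8):
    u0,v0,u1,v1=box
    im=np.zeros(((v1-v0)*S,(u1-u0)*S),np.uint8)
    c,s=np.cos(yaw),np.sin(yaw)
    a=np.linspace(0,2*np.pi,40)
    fl=np.vstack([np.c_[.023*np.cos(a),.023*np.sin(a),0*a+z] for z in (.0,.005)])
    b=np.array([[i*.02,j*.007,z] for i in(-1,1) for j in(-1,1) for z in(.005,.033)])
    for P in (fl,b):
        W=np.c_[x+c*P[:,0]-s*P[:,1],y+s*P[:,0]+c*P[:,1],P[:,2]+.07]
        q=(proj(r,W)+.5-[u0,v0])*S
        cv2.fillConvexPoly(im,cv2.convexHull(q.astype(np.float32)).astype(np.int32),255)
    return cv2.resize(im,(u1-u0,v1-v0),interpolation=cv2.INTER_AREA)/255.
if __name__=="__main__":
    rs=[cam("top") for _ in range(3)]; ss=[cam("scene") for _ in range(2)]
    bt=(400,233,432,264); bs=(116,208,152,245)
    def soft(L,b,lo,hi):
        c=np.mean([q["color"] for q in L],0).max(2)[b[1]:b[3],b[0]:b[2]]
        return np.clip((hi-c)/(hi-lo),0,1)
    mt=soft(rs,bt,25,75); ms=soft(ss,bs,45,90)
    def f(p,wt=1,ws=1,full=0):
        x,y,yaw,du,dv,=p
        S=dict(ss[0]);S["mtx"]=np.array(S["mtx"])+[[0,0,du],[0,0,dv],[0,0,0]]
        e1=np.sum((sil(rs[0],x,y,yaw,bt)-mt)**2);e2=np.sum((sil(S,x,y,yaw,bs)-ms)**2)
        return (e1,e2) if full else wt*e1+ws*e2
    x0,y0=.457,-.2865
    L=[]
    for yw in np.arange(0,np.pi,.2):
        r=minimize(f,[x0,y0,yw,0,0],method="Nelder-Mead",options=dict(initial_simplex=np.array([x0,y0,yw,0,0])+np.vstack([np.zeros(5),np.diag([.003,.003,.15,1,1])]),maxiter=250))
        L.append((r.fun,r.x))
    for a,b in sorted(L,key=lambda t:t[0])[:4]: print(a,b.round(4),f(b,full=1))
    b=min(L,key=lambda t:t[0])[1]
    for yw in np.arange(-.3,.31,.1): print(yw,f(b+[0,0,yw,0,0],full=1))
E
python3 fit.py
```

```text
35.16700089709086 [ 0.4567 -0.2884  2.9977 -0.0592  0.0929] (np.float64(15.04111726259131), np.float64(20.12588363449955))
35.25730257593233 [ 0.4566 -0.2886 -0.1651  0.066   0.3634] (np.float64(14.931439446366781), np.float64(20.32586312956555))
35.32871921056004 [ 0.4568 -0.2884  2.9985 -0.0704  0.19  ] (np.float64(15.331934640522874), np.float64(19.996784570037164))
35.37867128027682 [ 0.4567 -0.2884 -0.1536 -0.0631  0.2752] (np.float64(15.029878508266052), np.float64(20.348792772010764))
-0.3 (np.float64(18.506667435601692), np.float64(36.0340522875817))
-0.19999999999999998 (np.float64(16.753301806997307), np.float64(29.60103934384211))
-0.09999999999999998 (np.float64(15.66273356401384), np.float64(25.19230424195822))
5.551115123125783e-17 (np.float64(15.04111726259131), np.float64(20.12588363449955))
0.10000000000000003 (np.float64(16.537498654363702), np.float64(25.113575547866205))
0.2 (np.float64(17.811845444059976), np.float64(32.180924003588366))
0.3000000000000001 (np.float64(18.617363321799306), np.float64(38.22059592464437))
```

```bash
python3 - <<'E'
from h import *
r=cam("top"); s=cam("scene")
# block: top face corners by colour mask
hsv=cv2.cvtColor(r["color"],cv2.COLOR_RGB2HSV)
b=cv2.resize(r["color"][195:240,285:335][:,:,::-1],None,fx=12,fy=12,interpolation=cv2.INTER_CUBIC);cv2.imwrite("pics/rim.png",np.clip(b*1.6,0,255).astype(np.uint8))
d=s["color"][200:255,230:280][:,:,::-1];cv2.imwrite("pics/rims.png",np.clip(cv2.resize(d,None,fx=10,fy=10,interpolation=cv2.INTER_CUBIC)*1.6,0,255).astype(np.uint8))
E
```

```text
(no output)
```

View pics/rim.png

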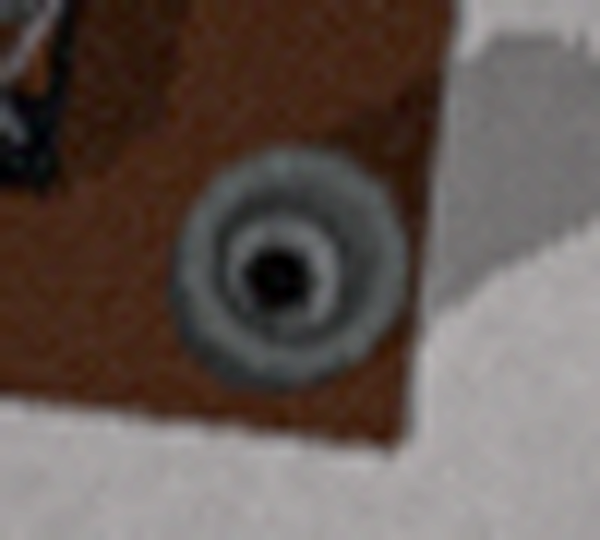

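View pics/rims.png

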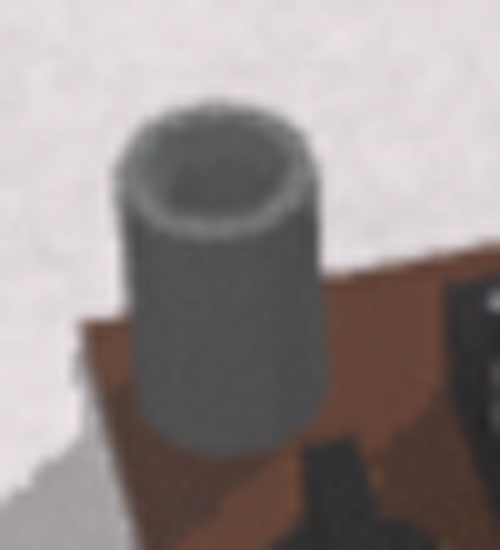

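```bash
cat > fitrim.py <<'E'
from h import *
from scipy.optimize import minimize
def cyl(r,x,y,box,S=8):
    u0,v0,u1,v1=box
    im=np.zeros(((v1-v0)*S,(u1-u0)*S),np.uint8)
    a=np.linspace(0,2*np.pi,60)
    W=np.vstack([np.c_[x+.025*np.cos(a),y+.025*np.sin(a),0*a+z] for z in (.006,.085)])
    q=(proj(r,W)+.5-[u0,v0])*S
    cv2.fillConvexPoly(im,cv2.convexHull(q.astype(np.float32)).astype(np.int32),255)
    return cv2.resize(im,(u1-u0,v1-v0),interpolation=cv2.INTER_AREA)/255.
rs=[cam("top") for _ in range(3)]; ss=[cam("scene") for _ in range(2)]
bt=(296,204,322,231)
c=np.mean([q["color"] for q in rs],0)[bt[1]:bt[3],bt[0]:bt[2]]
d=c[...,0]-c[...,2]  # brown: red>blue
print(np.round(d[::3,::3]).astype(int))
mt=np.clip((35-d)/30,0,1); 
# drop outside-board pixels: right/bottom corner
wt=np.ones_like(mt); yy,xx=np.mgrid[bt[1]:bt[3],bt[0]:bt[2]]; wt[(yy>229)|(xx>320)]=0
f=lambda p:np.sum(wt*(cyl(rs[0],*p,bt)-mt)**2)
p0=ray(rs[0],309.3,216.7,.085)[:2]; print(p0)
r=minimize(f,p0,method="Nelder-Mead",options=dict(initial_simplex=[p0,p0+[.004,0],p0+[0,.004]]));print(r.fun,r.x)
p=r.x
a=np.linspace(0,2*np.pi,200)
for q,n,bx in((rs[0],"top",(285,195,335,240)),(ss[0],"scene",(230,200,280,255))):
    im=cv2.resize(q["color"][bx[1]:bx[3],bx[0]:bx[2]][:,:,::-1].copy(),None,fx=12,fy=12,interpolation=cv2.INTER_CUBIC);im=np.clip(im*1.6,0,255).astype(np.uint8)
    for rad,z in((.025,.085),(.0185,.085),(.025,.006),(.014,.076)):
        w=proj(q,np.c_[p[0]+rad*np.cos(a),p[1]+rad*np.sin(a),0*a+z]); w=((w+.5-[bx[0],bx[1]])*12).astype(int)
        cv2.polylines(im,[w],True,(0,0,255),1)
    cv2.imwrite(f"pics/ov_{n}.png",im[:600])
E
python3 fitrim.py
```

```text
[[20 30 27 27 29 29 29 18 19]
 [27 26 29 24  8  5 19 22 16]
 [28 29 13 -2 -1 -2 -3 13 14]
 [28 27 -3 -2 -1  0 -1 -1 11]
 [30  5 -1 -2 -1 -4  0 -3  8]
 [28 -2  0 -2 -1 -3  0 -2  0]
 [27 18 -1 -2 -3 -2 -3 12  1]
 [30 28  5 -1 -1 -3 16 31  1]
 [26 27 31 29 25 29 28 28  2]]
[ 0.53984388 -0.00456258]
65.42758725276602 [ 0.54129672 -0.00463957]
```

View pics/ov_top.png

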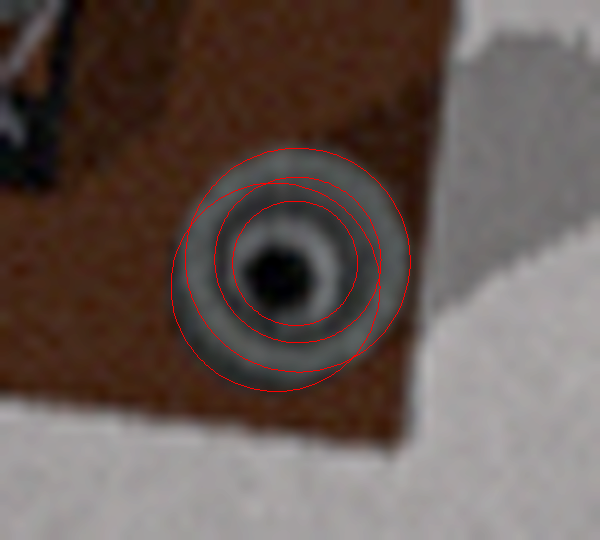

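View pics/ov_scene.png

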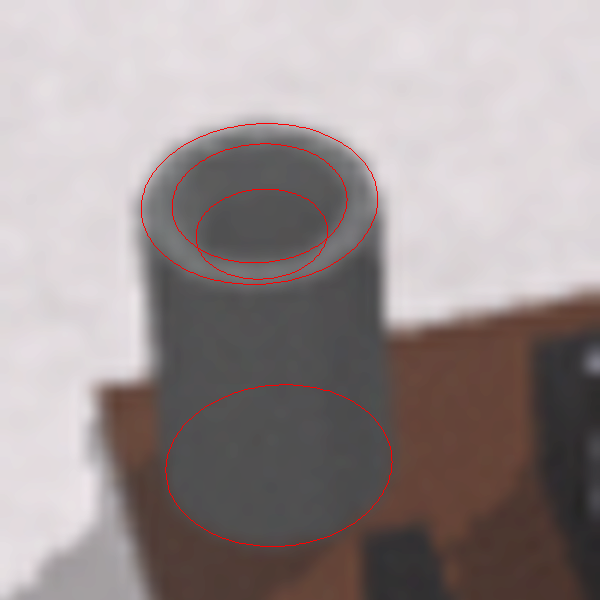

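Emit:
move_arm(
  slide=[
    [3.7, -2.5, 0],
    [3.7, -2.5, 0],
    [3.7, -2.5, 0],
    [3.7, -2.5, 0],
    [3.7, -2.5, 0],
    [3.7, -2.5, 0],
    [3.7, -2.5, 0],
    [3.7, -2.5, 0],
    [3.0, -2.0, 0],
    [1.5, -1.0, 0],
  ],
  dr=[
    [0, 0, 0],
    [0, 0, 0],
    [0, 0, 0],
    [0, 0, 0],
    [0, 0, 0],
    [0, 0, 0],
    [0, 0, 0],
    [0, 0, 0],
    [0, 0, 0],
    [0, 0, 0],
  ],
  hand=-0.2,
)

```text
clock: 1.8
tool_pos: [0.4423, -0.3142, 0.2556]
tcp_rot: [3.113, 0.38, -0.001]
ft_force: [0.3, 0.4, -0.7]
grip_width: 0.0514
```

Emit:
move_arm(
  slide=[
    [0, 0, 0],
    [0, 0, 0],
    [0, 0, 0],
    [0, 0, 0],
    [0, 0, 0],
    [0, 0, 0],
    [0, 0, 0],
    [0, 0, 0],
    [0, 0, 0],
    [0, 0, 0],
  ],
  dr=[
    [0, 0, -0.15],
    [0, 0, -0.15],
    [0, 0, -0.15],
    [0, 0, -0.15],
    [0, 0, -0.15],
    [0, 0, -0.15],
    [0, 0, -0.15],
    [0, 0, -0.15],
    [0, 0, -0.15],
    [0, 0, -0.15],
  ],
)

```text
clock: 2.8
tool_pos: [0.4466, -0.3083, 0.2574]
tcp_rot: [2.017, 2.4, -0.005]
ft_force: [-0.2, -0.4, 0.1]
grip_width: 0.0515
```

```bash
cat > st.py <<'E'
from h import *
import sys
o=monitor.get_obs(); M=R.from_rotvec(o["tcp_rot"]).as_matrix()
print("t",round(o["clock"],2),"pos",o["tool_pos"].round(4),"w",o["grip_width"].round(4),"F",o["ft_force"].round(2),"M",o["torque"].round(3),"j",o["joints"].round(2))
print("yaw",np.arctan2(M[1,0],M[0,0]).round(4),"tilt",M[:,2].round(4))
if len(sys.argv)>3:
    t=np.array([float(v) for v in sys.argv[1:4]]); print("tool delta cm",(M.T@(t-o["tool_pos"])*100).round(2))
    yaw=float(sys.argv[4]); W=R.from_euler('z',yaw).as_matrix()@np.diag([1,-1,-1.]); print("dr",R.from_matrix(M.T@W).as_rotvec().round(4))
E
python3 st.py .4567 -.2884 .2552 2.99
```

```text
Traceback (most recent call last):
  File "st.py", line 4, in <module>
    print("t",round(o["clock"],2),"pos",o["tool_pos"].round(4),"w",o["grip_width"].round(4),"F",o["ft_force"].round(2),"M",o["torque"].round(3),"j",o["joints"].round(2))
                                                                   ^^^^^^^^^^^^^^^^^^^^^
AttributeError: 'float' object has no attribute 'round'
```

```bash
sed -i 's/o\["grip_width"\].round(4)/round(o["grip_width"],4)/' st.py
python3 st.py .4567 -.2884 .2552 2.99
```

```text
t 2.8 pos [ 0.4466 -0.3083  0.2574] w 0.0515 F [-0.17 -0.36  0.05] M [-0.045  0.022  0.006] j [ 0.97  0.11 -0.45  1.71  0.05  1.33  0.68]
yaw 1.7437 tilt [ 0.0033 -0.0066 -1.    ]
tool delta cm [1.79 1.34 0.21]
dr [-0.0025  0.0075 -1.2463]
```

Emit:
move_arm(
  slide=[
    [0, 0, 0],
    [0, 0, 0],
    [0, 0, 0],
    [0, 0, 0],
    [0, 0, 0],
    [0, 0, 0],
    [0, 0, 0],
    [0, 0, 0],
    [0, 0, 0],
    [0, 0, 0],
  ],
  dr=[
    [0, 0, -0.15],
    [0, 0, -0.15],
    [0, 0, -0.15],
    [0, 0, -0.15],
    [0, 0, -0.15],
    [0, 0, -0.15],
    [0, 0, -0.15],
    [0, 0, -0.15],
    [0, 0, -0.05],
    [0, 0, 0],
  ],
)

```text
clock: 3.8
tool_pos: [0.4465, -0.3086, 0.2589]
tcp_rot: [0.225, 3.128, -0.013]
ft_force: [-0.3, 0.6, 0.1]
grip_width: 0.0514
```

```bash
python3 st.py .4567 -.2884 .16 2.99
```

```text
t 3.8 pos [ 0.4465 -0.3086  0.2589] w 0.0514 F [-0.33  0.59  0.06] M [ 0.048 -0.011 -0.019] j [ 1.04  0.12 -0.52  1.71  0.06  1.33  1.93]
yaw 2.9981 tilt [ 0.0049 -0.009  -0.9999]
tool delta cm [-0.66  2.22  9.87]
dr [-0.0081  0.0061  0.0081]
```

Emit:
move_arm(
  slide=[
    [-0.2, 0.7, 2.5],
    [-0.2, 0.7, 2.5],
    [-0.2, 0.5, 2.5],
    [0, 0.2, 2.0],
    [0, 0, 0],
  ],
  dr=[
    [-0.004, 0.003, 0],
    [-0.004, 0.003, 0],
    [0, 0, 0],
    [0, 0, 0],
    [0, 0, 0],
  ],
)

```text
clock: 4.3
tool_pos: [0.4568, -0.2897, 0.1627]
tcp_rot: [0.239, 3.129, -0.005]
ft_force: [-0.2, 0.3, -0.3]
grip_width: 0.0513
```

```bash
python3 st.py .4567 -.2884 .125 2.99; python3 - <<'E'
from h import *
a=cam("top")["color"][200:290,365:465][:,:,::-1]; b=cam("scene")["color"][170:270,75:185][:,:,::-1]
f=lambda i:cv2.resize(np.clip(i*1.6,0,255).astype(np.uint8),(400,380),interpolation=cv2.INTER_CUBIC)
cv2.imwrite("pics/app.png",np.hstack([f(a),f(b)]))
E
```

```text
t 4.3 pos [ 0.4568 -0.2897  0.1627] w 0.0513 F [-0.19  0.3  -0.35] M [ 0.011  0.009 -0.004] j [ 1.    0.19 -0.53  1.83  0.11  1.14  1.85]
yaw 2.989 tilt [ 0.0032 -0.0034 -1.    ]
tool delta cm [0.04 0.14 3.77]
dr [-0.0029  0.0037 -0.001 ]
```

View pics/app.png

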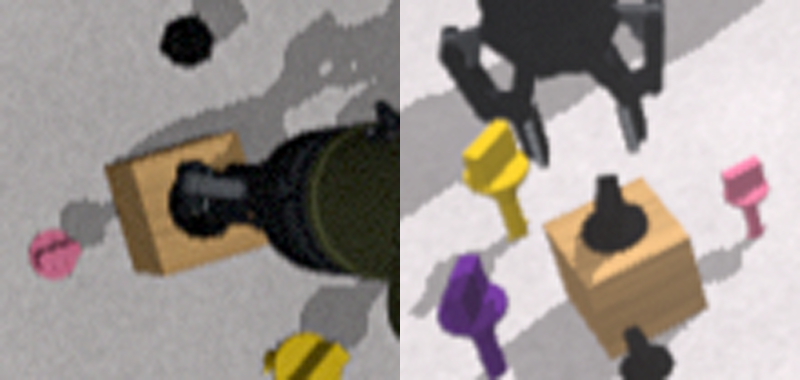

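The fingers straddle the bar (scene crop: bar at about (607,190) between tips at (540,160) and (633,145)). I descend next.

Emit:
move_arm(
  slide=[
    [0.04, 0.14, 2.0],
    [0, 0, 2.0],
    [0, 0, 1.4],
    [0, 0, 0],
  ],
  dr=[
    [-0.003, 0.004, 0],
    [0, 0, 0],
    [0, 0, 0],
    [0, 0, 0],
  ],
)

```text
clock: 4.8
tool_pos: [0.4623, -0.2936, 0.117]
tcp_rot: [0.245, 3.118, -0.015]
ft_force: [-1.0, 0.6, -1.0]
grip_width: 0.0512
```

```bash
python3 st.py .4567 -.2884 .106 2.995; python3 - <<'E'
from h import *
b=cam("scene")["color"][170:270,75:185][:,:,::-1]
cv2.imwrite("pics/app2.png",cv2.resize(np.clip(b*1.6,0,255).astype(np.uint8),(600,545),interpolation=cv2.INTER_CUBIC))
E
```

```text
t 4.8 pos [ 0.4623 -0.2936  0.117 ] w 0.0512 F [-1.03  0.62 -1.  ] M [0.05  0.004 0.002] j [ 0.99  0.25 -0.53  1.87  0.15  1.05  1.81]
yaw 2.9851 tilt [ 0.0128 -0.0108 -0.9999]
tool delta cm [0.65 0.44 1.08]
dr [-0.0087  0.0143 -0.01  ]
```

View pics/app2.png

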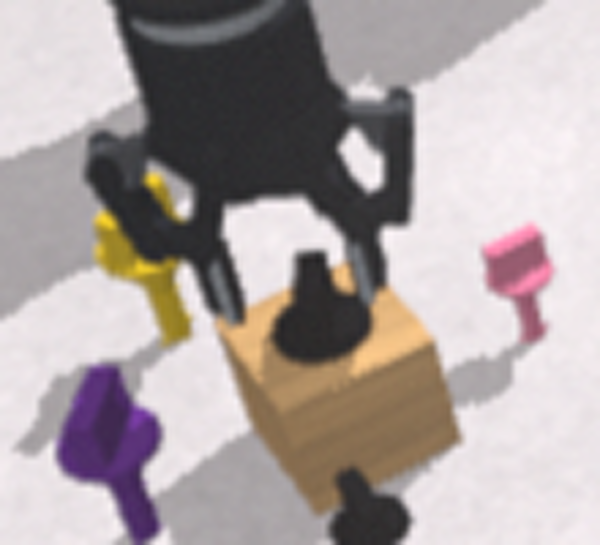

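Emit:
move_arm(
  slide=[
    [0.5, 0.4, 0],
    [0.1, 0, 0],
    [0, 0, 0],
  ],
  dr=[
    [-0.009, 0.014, -0.01],
    [0, 0, 0],
    [0, 0, 0],
  ],
)

```text
clock: 5.15
tool_pos: [0.4589, -0.2898, 0.1211]
tcp_rot: [0.229, 3.129, -0.004]
ft_force: [0.4, 0.6, -0.7]
grip_width: 0.0511
```

```bash
python3 st.py .4567 -.2884 .106 2.995
```

```text
t 5.15 pos [ 0.4589 -0.2898  0.1211] w 0.0511 F [ 0.44  0.58 -0.72] M [-0.009  0.028 -0.03 ] j [ 0.99  0.24 -0.53  1.87  0.14  1.06  1.83]
yaw 2.9954 tilt [ 0.0044 -0.0027 -1.    ]
tool delta cm [0.24 0.11 1.51]
dr [-0.002   0.0047  0.0004]
```

Emit:
move_arm(
  slide=[
    [0.24, 0.11, 0.5],
    [0, 0, 0.5],
    [0, 0, 0.4],
    [0, 0, 0.1],
    [0, 0, 0],
  ],
  dr=[
    [-0.002, 0.005, 0],
    [0, 0, 0],
    [0, 0, 0],
    [0, 0, 0],
    [0, 0, 0],
  ],
)

```text
clock: 5.65
tool_pos: [0.4567, -0.2885, 0.1054]
tcp_rot: [0.23, 3.133, -0.001]
ft_force: [0.3, 0.1, -0.4]
grip_width: 0.0514
```

```bash
python3 st.py .4567 -.2884 .106 2.995
```

```text
t 5.65 pos [ 0.4567 -0.2885  0.1054] w 0.0514 F [ 0.31  0.06 -0.37] M [-0.026  0.069  0.03 ] j [ 0.98  0.26 -0.53  1.88  0.15  1.04  1.82]
yaw 2.9952 tilt [ 1.e-04 -7.e-04 -1.e+00]
tool delta cm [-0.    0.01 -0.06]
dr [-0.0006  0.0002  0.0002]
```

Emit:
move_arm(
  slide=[
    [0, 0, 0],
    [0, 0, 0],
    [0, 0, 0],
  ],
  dr=[
    [0, 0, 0],
    [0, 0, 0],
    [0, 0, 0],
  ],
)

```text
clock: 5.95
tool_pos: [0.4567, -0.2885, 0.1053]
tcp_rot: [0.23, 3.133, -0.001]
ft_force: [-0.4, -0.3, 0.1]
grip_width: 0.0512
```

```bash
python3 st.py .4567 -.2884 .106 2.995
```

```text
t 5.95 pos [ 0.4567 -0.2885  0.1053] w 0.0512 F [-0.38 -0.33  0.06] M [ 0.012  0.022 -0.05 ] j [ 0.98  0.26 -0.53  1.88  0.15  1.04  1.82]
yaw 2.9953 tilt [ 1.e-04 -4.e-04 -1.e+00]
tool delta cm [ 0.    0.01 -0.07]
dr [-0.0004  0.0001  0.0003]
```

Good: it is stable and exact when slow, and perfectly vertical. I close the fingers.

Emit:
move_arm(
  slide=[
    [0, 0, 0],
    [0, 0, 0],
    [0, 0, 0],
    [0, 0, 0],
    [0, 0, 0],
    [0, 0, 0],
    [0, 0, 0],
    [0, 0, 0],
  ],
  dr=[
    [0, 0, 0],
    [0, 0, 0],
    [0, 0, 0],
    [0, 0, 0],
    [0, 0, 0],
    [0, 0, 0],
    [0, 0, 0],
    [0, 0, 0],
  ],
  hand=1,
)

```text
clock: 6.75
tool_pos: [0.457, -0.2886, 0.1058]
tcp_rot: [0.23, 3.132, -0.001]
ft_force: [0.4, 0.4, -0.5]
grip_width: 0.0126
```

```bash
python3 st.py .4567 -.2884 .106 2.995; python3 - <<'E'
from h import *
b=cam("scene")["color"][170:270,75:185][:,:,::-1]
cv2.imwrite("pics/grip.png",cv2.resize(np.clip(b*1.6,0,255).astype(np.uint8),(600,545),interpolation=cv2.INTER_CUBIC))
E
```

```text
t 6.75 pos [ 0.457  -0.2886  0.1058] w 0.0126 F [ 0.44  0.36 -0.47] M [ 0.03   0.022 -0.008] j [ 0.98  0.26 -0.53  1.88  0.15  1.04  1.82]
yaw 2.9953 tilt [ 6.e-04 -1.e-03 -1.e+00]
tool delta cm [ 0.03  0.02 -0.02]
dr [-0.0009  0.0008  0.0003]
```

View pics/grip.png

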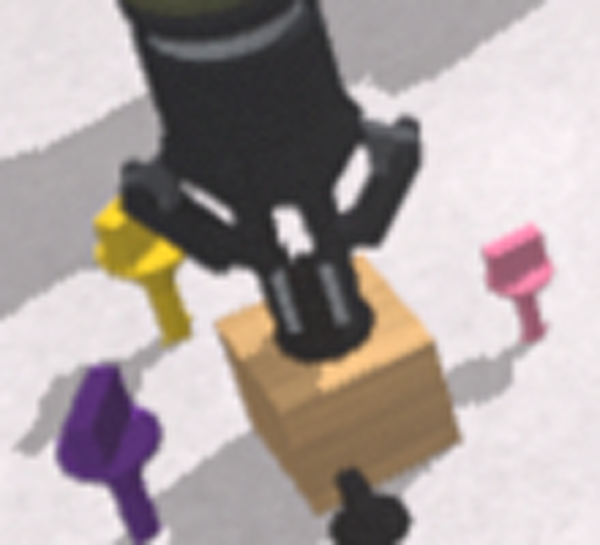

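Emit:
move_arm(
  slide=[
    [0, 0, -0.5],
    [0, 0, -1],
    [0, 0, -1.5],
    [0, 0, -1.5],
    [0, 0, -1.5],
    [0, 0, -1.5],
    [0, 0, -1.5],
    [0, 0, -1.5],
    [0, 0, -0.8],
    [0, 0, 0],
  ],
  dr=[
    [0, 0, 0],
    [0, 0, 0],
    [0, 0, 0],
    [0, 0, 0],
    [0, 0, 0],
    [0, 0, 0],
    [0, 0, 0],
    [0, 0, 0],
    [0, 0, 0],
    [0, 0, 0],
  ],
)

```text
clock: 7.8
tool_pos: [0.4573, -0.288, 0.2291]
tcp_rot: [0.228, 3.13, -0.004]
ft_force: [-0.4, 0.2, -0.6]
grip_width: 0.0124
```

```bash
python3 st.py .5410 -.0046 .224 2.995;  python3 - <<'E'
from h import *
b=cam("scene")["color"][120:270,55:220][:,:,::-1]
cv2.imwrite("pics/lift.png",cv2.resize(np.clip(b*1.6,0,255).astype(np.uint8),(660,600),interpolation=cv2.INTER_CUBIC))
E
```

```text
t 7.8 pos [ 0.4573 -0.288   0.2291] w 0.0124 F [-0.36  0.24 -0.55] M [-0.004  0.008 -0.01 ] j [ 1.01  0.13 -0.54  1.75  0.07  1.27  1.88]
yaw 2.9964 tilt [ 0.003  -0.0029 -1.    ]
tool delta cm [-4.18 29.26  0.45]
dr [-0.0024  0.0034  0.0014]
```

View pics/lift.png

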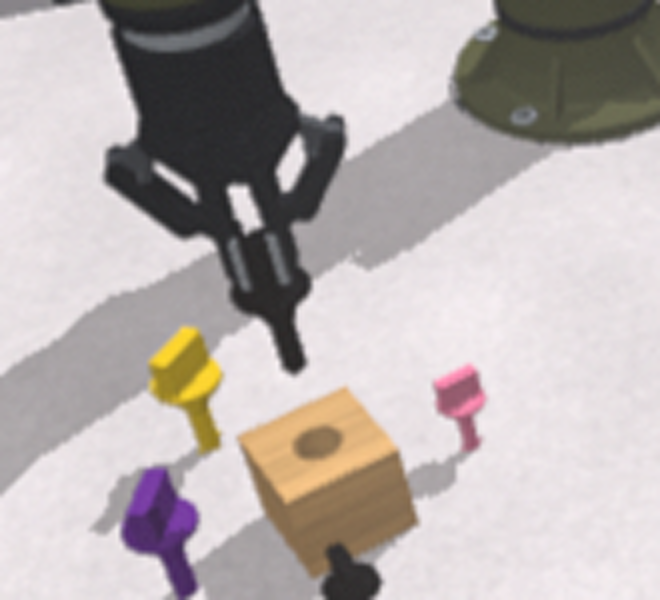

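Emit:
move_arm(
  slide=[
    [-0.2, 1.5, 0],
    [-0.5, 3, 0],
    [-0.5, 3.5, 0],
    [-0.5, 3.5, 0],
    [-0.5, 3.5, 0],
    [-0.5, 3.5, 0],
    [-0.5, 3.5, 0],
    [-0.4, 2.5, 0],
    [-0.2, 1.5, 0],
    [0, 0, 0],
  ],
  dr=[
    [-0.002, 0.003, 0],
    [0, 0, 0],
    [0, 0, 0],
    [0, 0, 0],
    [0, 0, 0],
    [0, 0, 0],
    [0, 0, 0],
    [0, 0, 0],
    [0, 0, 0],
    [0, 0, 0],
  ],
)

```text
clock: 8.85
tool_pos: [0.5296, -0.014, 0.2202]
tcp_rot: [-0.219, -3.119, -0.015]
ft_force: [0.5, 0.3, -0.4]
grip_width: 0.0129
```

```bash
python3 st.py .5410 -.0046 .195 2.995
```

```text
t 8.85 pos [ 0.5296 -0.014   0.2202] w 0.0129 F [ 0.54  0.32 -0.36] M [ 0.018 -0.021  0.019] j [ 0.68  0.16 -0.76  1.76  0.1   1.28  1.33]
yaw 3.0015 tilt [-0.0147  0.0107 -0.9998]
tool delta cm [-1.04  1.07  2.52]
dr [ 0.0085 -0.016   0.0064]
```

Emit:
move_arm(
  slide=[
    [-0.6, 0.6, 0],
    [-0.3, 0.4, 0.2],
    [-0.1, 0.1, 0.2],
    [0, 0, 0],
  ],
  dr=[
    [0.005, -0.01, 0.006],
    [0.003, -0.005, 0],
    [0, 0, 0],
    [0, 0, 0],
  ],
)

```text
clock: 9.25
tool_pos: [0.5405, -0.0054, 0.2142]
tcp_rot: [-0.233, -3.13, 0.002]
ft_force: [0.8, 0.1, -0.7]
grip_width: 0.0126
```

```bash
python3 st.py .5410 -.0046 .195 2.995;  python3 - <<'E'
from h import *
r=cam("top");s=cam("scene")
b=s["color"][120:260,180:330][:,:,::-1];c=r["color"][170:250,265:355][:,:,::-1]
f=lambda i:cv2.resize(np.clip(i*1.8,0,255).astype(np.uint8),(400,370),interpolation=cv2.INTER_CUBIC)
cv2.imwrite("pics/over.png",np.hstack([f(c),f(b)]))
E
```

```text
t 9.25 pos [ 0.5405 -0.0054  0.2142] w 0.0126 F [ 0.77  0.11 -0.66] M [-0.013 -0.013 -0.004] j [ 0.66  0.18 -0.77  1.76  0.13  1.26  1.28]
yaw 2.9929 tilt [-0.0032 -0.001  -1.    ]
tool delta cm [-0.04  0.09  1.92]
dr [-0.0014 -0.003  -0.0021]
```

View pics/over.png

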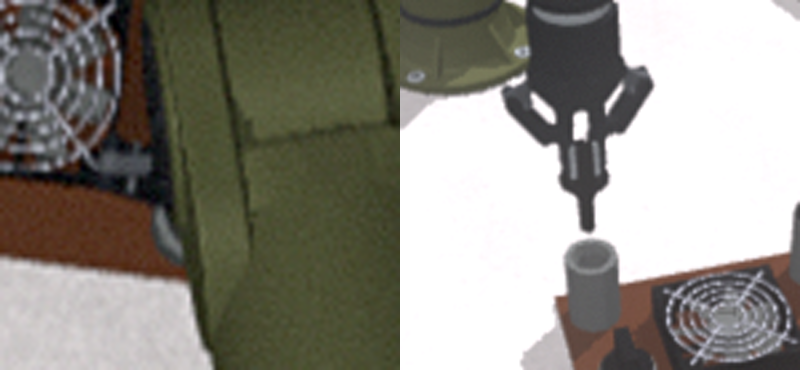

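```bash
python3 - <<'E'
from h import *
s=cam("scene");o=monitor.get_obs();p=o["tool_pos"]
q=proj(s,[p-[0,0,.0938],p-[0,0,.0358],p+[0,0,0],[.541,-.0046,.085]]);print(q)
bx=(235,165,275,225);S=10
im=cv2.resize(s["color"][bx[1]:bx[3],bx[0]:bx[2]][:,:,::-1],None,fx=S,fy=S,interpolation=cv2.INTER_CUBIC);im=np.clip(im*1.8,0,255).astype(np.uint8)
for w in q: cv2.circle(im,tuple(int(v) for v in (w+.5-[bx[0],bx[1]])*S),4,(0,0,255),-1)
cv2.imwrite("pics/tip.png",im)
E
```

```text
[[249.89339732 205.76598142]
 [248.53531876 187.68824645]
 [247.64790137 175.87560396]
 [251.10835101 216.31414033]]
```

View pics/tip.png

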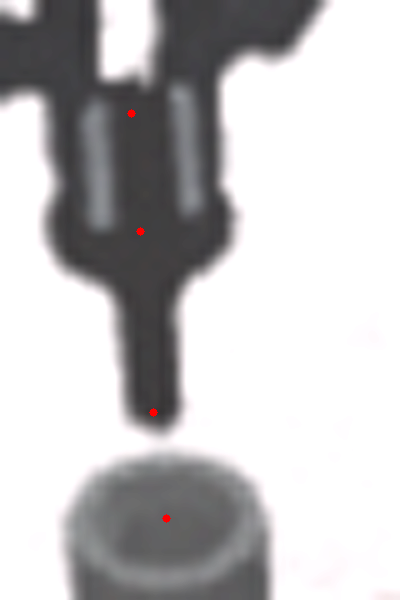

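Emit:
move_arm(
  slide=[
    [-0.04, 0.08, 0.5],
    [0, 0, 1.0],
    [0, 0, 1.0],
    [0, 0, 0.6],
    [0, 0, 0.1],
    [0, 0, 0],
  ],
  dr=[
    [-0.001, -0.003, 0],
    [0, 0, 0],
    [0, 0, 0],
    [0, 0, 0],
    [0, 0, 0],
    [0, 0, 0],
  ],
)

```text
clock: 10.0
tool_pos: [0.5404, -0.0063, 0.179]
tcp_rot: [-0.237, -3.132, 0.001]
ft_force: [0.3, 0.0, 0.2]
grip_width: 0.0128
```

```bash
python3 st.py .5410 -.0046 .145 2.995
```

```text
t 10.0 pos [ 0.5404 -0.0063  0.179 ] w 0.0128 F [0.32 0.01 0.21] M [ 0.018 -0.023 -0.039] j [ 0.65  0.21 -0.76  1.8   0.16  1.19  1.26]
yaw 2.9903 tilt [-8.e-04 -9.e-04 -1.e+00]
tool delta cm [-0.03  0.18  3.4 ]
dr [-0.001  -0.0006 -0.0047]
```

Emit:
move_arm(
  slide=[
    [-0.03, 0.18, 0],
    [0, 0, 0.5],
    [0, 0.03, 0.6],
    [0, 0.03, 0.6],
    [0, 0.03, 0.6],
    [0, 0.03, 0.6],
    [0, 0, 0.5],
    [0, 0, 0],
  ],
  dr=[
    [-0.001, -0.001, 0],
    [0, 0, 0],
    [0, 0, 0],
    [0, 0, 0],
    [0, 0, 0],
    [0, 0, 0],
    [0, 0, 0],
    [0, 0, 0],
  ],
)

```text
clock: 10.8
tool_pos: [0.5415, -0.0029, 0.1422]
tcp_rot: [0.237, 3.132, 0.0]
ft_force: [-0.7, 0.2, -0.3]
grip_width: 0.0131
```

```bash
python3 st.py .5410 -.0046 .135 2.995
```

```text
t 10.8 pos [ 0.5415 -0.0029  0.1422] w 0.0131 F [-0.74  0.18 -0.34] M [-0.017 -0.035 -0.005] j [ 0.63  0.26 -0.75  1.84  0.19  1.12  1.22]
yaw 2.9906 tilt [ 0.001  0.    -1.   ]
tool delta cm [ 0.03 -0.17  0.72]
dr [ 0.0002  0.001  -0.0044]
```

Emit:
move_arm(
  slide=[
    [0.03, -0.16, 0],
    [0, 0, 0.1],
    [0, 0, 0.1],
    [0, 0, 0.1],
    [0, 0, 0.1],
    [0, 0, 0.1],
  ],
  dr=[
    [0, 0, 0],
    [0, 0, 0],
    [0, 0, 0],
    [0, 0, 0],
    [0, 0, 0],
    [0, 0, 0],
  ],
)

```text
clock: 11.4
tool_pos: [0.5416, -0.0047, 0.1376]
tcp_rot: [0.237, 3.13, -0.0]
ft_force: [0.5, -0.4, -0.5]
grip_width: 0.0126
```

```bash
python3 st.py .5410 -.0046 .135 2.995
```

```text
t 11.4 pos [ 0.5416 -0.0047  0.1376] w 0.0126 F [ 0.46 -0.45 -0.51] M [-0.007  0.     0.029] j [ 0.63  0.26 -0.75  1.85  0.2   1.11  1.22]
yaw 2.9903 tilt [ 2.5e-03 -2.0e-04 -1.0e+00]
tool delta cm [0.06 0.01 0.26]
dr [ 0.0002  0.0025 -0.0047]
```

Emit:
move_arm(
  slide=[
    [0, 0, 0.1],
    [0, 0, 0.1],
    [0, 0, 0.1],
  ],
  dr=[
    [0, 0, 0],
    [0, 0, 0],
    [0, 0, 0],
  ],
)

```text
clock: 11.7
tool_pos: [0.5417, -0.0047, 0.1344]
tcp_rot: [0.237, 3.13, -0.0]
ft_force: [0.0, -0.5, -0.3]
grip_width: 0.0129
```

Emit:
move_arm(
  slide=[
    [0, 0, 0.1],
    [0, 0, 0.1],
  ],
  dr=[
    [0, 0, 0],
    [0, 0, 0],
  ],
)

```text
clock: 11.9
tool_pos: [0.5417, -0.0047, 0.1322]
tcp_rot: [0.237, 3.13, -0.0]
ft_force: [-0.5, -0.3, -1.4]
grip_width: 0.013
```

```bash
python3 st.py .5410 -.0046 .135 2.995
```

```text
t 11.9 pos [ 0.5417 -0.0047  0.1322] w 0.013 F [-0.47 -0.28 -1.38] M [-0.02  -0.039 -0.028] j [ 0.63  0.27 -0.75  1.85  0.2   1.1   1.22]
yaw 2.9904 tilt [ 2.7e-03 -2.0e-04 -1.0e+00]
tool delta cm [ 0.07 -0.   -0.28]
dr [ 0.0002  0.0027 -0.0046]
```

Emit:
move_arm(
  slide=[
    [0, 0, 0.1],
    [0, 0, 0.1],
  ],
  dr=[
    [0, -0.002, 0],
    [0, 0, 0],
  ],
)

```text
clock: 12.1
tool_pos: [0.5418, -0.0047, 0.1301]
tcp_rot: [0.237, 3.128, -0.0]
ft_force: [-0.6, -0.2, 1.4]
grip_width: 0.0127
```

Emit:
move_arm(
  slide=[
    [0, 0, 0.1],
    [0, 0, 0.1],
  ],
  dr=[
    [0, 0, 0],
    [0, 0, 0],
  ],
)

```text
clock: 12.3
tool_pos: [0.542, -0.0046, 0.1288]
tcp_rot: [0.237, 3.127, -0.001]
ft_force: [-1.3, -0.6, 4.6]
grip_width: 0.0128
```

Emit:
move_arm(
  slide=[
    [0, 0, 0.1],
    [0, 0, 0.1],
  ],
  dr=[
    [0, 0, 0],
    [0, 0, 0],
  ],
)

```text
clock: 12.5
tool_pos: [0.5421, -0.0045, 0.1279]
tcp_rot: [0.237, 3.127, -0.002]
ft_force: [-1.4, 0.3, 7.3]
grip_width: 0.0126
```

```bash
python3 st.py .5410 -.0046 .135 2.995
```

```text
t 12.5 pos [ 0.5421 -0.0045  0.1279] w 0.0126 F [-1.37  0.29  7.3 ] M [-0.047  0.704 -0.038] j [ 0.62  0.27 -0.75  1.86  0.21  1.09  1.21]
yaw 2.9904 tilt [ 0.0053 -0.0016 -1.    ]
tool delta cm [ 0.1  -0.02 -0.71]
dr [-0.0008  0.0054 -0.0046]
```

Emit:
move_arm(
  slide=[
    [-0.03, 0, -0.3],
    [0, 0, -0.4],
    [0, 0, 0],
  ],
  dr=[
    [0, 0.003, 0],
    [0, 0, 0],
    [0, 0, 0],
  ],
)

```text
clock: 12.8
tool_pos: [0.5426, -0.0046, 0.1351]
tcp_rot: [0.237, 3.13, -0.001]
ft_force: [-0.6, -0.3, -0.4]
grip_width: 0.0129
```

```bash
python3 st.py .5410 -.0046 .135 2.995
```

```text
t 12.8 pos [ 0.5426 -0.0046  0.1351] w 0.0129 F [-0.56 -0.27 -0.36] M [0.075 0.01  0.018] j [ 0.62  0.27 -0.75  1.85  0.2   1.11  1.22]
yaw 2.9905 tilt [ 0.0028 -0.001  -1.    ]
tool delta cm [ 0.16 -0.03  0.01]
dr [-0.0006  0.0029 -0.0045]
```

Emit:
move_arm(
  slide=[
    [0.16, -0.03, 0],
    [0, 0, 0],
    [0, 0, 0],
    [0, 0, 0],
    [0, 0, 0],
  ],
  dr=[
    [0, 0.003, 0],
    [0, 0, -0.14],
    [0, 0, -0.14],
    [0, 0, -0.14],
    [0, 0, -0.14],
  ],
)

```text
clock: 13.3
tool_pos: [0.5397, -0.0048, 0.1337]
tcp_rot: [0.669, -3.067, 0.0]
ft_force: [0.1, -1.0, -0.7]
grip_width: 0.0129
```

```bash
python3 st.py .5410 -.0046 .135 4.1
```

```text
t 13.3 pos [ 0.5397 -0.0048  0.1337] w 0.0129 F [ 0.1  -1.04 -0.67] M [-0.034  0.051  0.026] j [ 0.7   0.29 -0.84  1.85  0.24  1.11  1.77]
yaw -2.7123 tilt [-2.3e-03 -6.0e-04 -1.0e+00]
tool delta cm [-0.12 -0.04 -0.13]
dr [ 0.001  -0.0022 -0.5291]
```

Emit:
move_arm(
  slide=[
    [-0.1, -0.04, -0.1],
    [0, 0, -0.03],
    [0, 0, -0.03],
    [0, 0, -0.03],
    [0, 0, 0],
  ],
  dr=[
    [0, -0.002, -0.13],
    [0, 0, -0.14],
    [0, 0, -0.14],
    [0, 0, -0.1],
    [0, 0, 0],
  ],
)

```text
clock: 13.8
tool_pos: [0.5393, -0.0051, 0.1339]
tcp_rot: [1.453, -2.783, -0.004]
ft_force: [0.2, -0.1, 0.1]
grip_width: 0.0131
```

```bash
python3 st.py .5410 -.0046 .131 4.1
```

```text
t 13.8 pos [ 0.5393 -0.0051  0.1339] w 0.0131 F [ 0.23 -0.09  0.08] M [ 0.018 -0.028 -0.041] j [ 0.77  0.31 -0.93  1.85  0.27  1.12  2.28]
yaw -2.1794 tilt [-0.0034  0.0012 -1.    ]
tool delta cm [-0.14 -0.11  0.29]
dr [ 0.0035 -0.0009  0.0038]
```

Emit:
move_arm(
  slide=[
    [-0.14, -0.11, 0],
    [0, 0, 0.2],
    [0, 0, 0.2],
    [0, 0, 0.1],
    [0, 0, 0.1],
  ],
  dr=[
    [0.003, -0.001, 0],
    [0, 0, 0],
    [0, 0, 0],
    [0, 0, 0],
    [0, 0, 0],
  ],
)

```text
clock: 14.3
tool_pos: [0.5407, -0.0047, 0.1268]
tcp_rot: [1.444, -2.789, -0.001]
ft_force: [-0.5, -0.1, -1.6]
grip_width: 0.0128
```

```bash
python3 st.py .5410 -.0046 .125 4.1
```

```text
t 14.3 pos [ 0.5407 -0.0047  0.1268] w 0.0128 F [-0.48 -0.07 -1.64] M [-0.017 -0.011 -0.011] j [ 0.76  0.32 -0.92  1.85  0.28  1.11  2.26]
yaw -2.1863 tilt [-1.e-03  1.e-04 -1.e+00]
tool delta cm [-0.02 -0.02  0.18]
dr [ 0.0008 -0.0005 -0.0031]
```

Emit:
move_arm(
  slide=[
    [0, 0, 0.1],
    [0, 0, 0.1],
  ],
  dr=[
    [0, 0, 0],
    [0, 0, 0],
  ],
)

```text
clock: 14.5
tool_pos: [0.5407, -0.0046, 0.1247]
tcp_rot: [1.443, -2.789, -0.001]
ft_force: [-0.6, -0.2, 0.1]
grip_width: 0.0128
```

```bash
python3 st.py .5410 -.0046 .125 4.1
```

```text
t 14.5 pos [ 0.5407 -0.0046  0.1247] w 0.0128 F [-0.65 -0.2   0.12] M [0.003 0.045 0.022] j [ 0.76  0.32 -0.92  1.85  0.29  1.11  2.26]
yaw -2.1865 tilt [-9.e-04  0.e+00 -1.e+00]
tool delta cm [-0.02 -0.02 -0.03]
dr [ 0.0008 -0.0005 -0.0034]
```

Emit:
move_arm(
  slide=[
    [0, 0, 0.1],
    [0, 0, 0.05],
  ],
  dr=[
    [0, 0, 0],
    [0, 0, 0],
  ],
)

```text
clock: 14.7
tool_pos: [0.5409, -0.0045, 0.1236]
tcp_rot: [1.443, -2.79, -0.0]
ft_force: [-1.1, -1.3, 2.2]
grip_width: 0.0129
```

```bash
python3 st.py .5410 -.0046 .125 4.1
```

```text
t 14.7 pos [ 0.5409 -0.0045  0.1236] w 0.0129 F [-1.14 -1.33  2.24] M [-0.096  0.344 -0.03 ] j [ 0.76  0.33 -0.92  1.85  0.29  1.1   2.26]
yaw -2.1866 tilt [-7.e-04 -2.e-04 -1.e+00]
tool delta cm [ 0.   -0.01 -0.14]
dr [ 0.0004 -0.0006 -0.0034]
```

Emit:
move_arm(
  slide=[
    [0, 0, 0.03],
    [0, 0, 0.03],
    [0, 0, 0.03],
    [0, 0, 0.03],
  ],
  dr=[
    [0, 0, 0.1],
    [0, 0, 0.1],
    [0, 0, 0.1],
    [0, 0, 0.1],
  ],
)

```text
clock: 15.1
tool_pos: [0.5425, -0.0048, 0.1238]
tcp_rot: [-0.837, 3.025, -0.002]
ft_force: [-0.5, -1.1, 0.5]
grip_width: 0.0127
```

```bash
python3 st.py .5410 -.0046 .121 3.7
```

```text
t 15.1 pos [ 0.5425 -0.0048  0.1238] w 0.0127 F [-0.48 -1.09  0.45] M [0.055 0.144 0.003] j [ 0.7   0.3  -0.85  1.85  0.26  1.09  1.87]
yaw -2.6015 tilt [ 2.7e-03 -6.0e-04 -1.0e+00]
tool delta cm [0.12 0.09 0.27]
dr [-0.0019  0.002  -0.0183]
```

Emit:
move_arm(
  slide=[
    [0.12, 0.09, 0.1],
    [0, 0, 0.08],
    [0, 0, 0.05],
  ],
  dr=[
    [-0.002, 0.002, 0],
    [0, 0, 0],
    [0, 0, 0],
  ],
)

```text
clock: 15.4
tool_pos: [0.5416, -0.0044, 0.1221]
tcp_rot: [-0.843, 3.025, -0.001]
ft_force: [-0.7, -0.4, 3.0]
grip_width: 0.0124
```

```bash
python3 st.py .5410 -.0046 .121 3.7
```

```text
t 15.4 pos [ 0.5416 -0.0044  0.1221] w 0.0124 F [-0.69 -0.38  2.96] M [-0.016  0.32  -0.011] j [ 0.7   0.31 -0.85  1.86  0.26  1.09  1.87]
yaw -2.5979 tilt [ 1.3e-03 -1.0e-04 -1.0e+00]
tool delta cm [0.06 0.01 0.11]
dr [-0.0008  0.001  -0.0147]
```

Emit:
move_arm(
  slide=[
    [0.05, 0.02, 0.06],
    [0.03, 0.02, 0.06],
    [0.04, 0.01, 0.06],
    [0.04, 0.01, 0.06],
  ],
  dr=[
    [0, 0, 0.1],
    [0, 0, 0.1],
    [0, 0, 0.1],
    [0, 0, 0.1],
  ],
)

```text
clock: 15.8
tool_pos: [0.5421, -0.0057, 0.1214]
tcp_rot: [-0.211, 3.129, -0.003]
ft_force: [0.3, -0.3, 2.8]
grip_width: 0.0131
```

```bash
python3 st.py .5410 -.0046 .1208 3.3
```

```text
t 15.8 pos [ 0.5421 -0.0057  0.1214] w 0.0131 F [ 0.3  -0.28  2.78] M [ 0.07   0.079 -0.017] j [ 0.65  0.29 -0.78  1.86  0.23  1.08  1.49]
yaw -3.0068 tilt [ 0.006  -0.0017 -1.    ]
tool delta cm [0.09 0.12 0.06]
dr [-0.0025  0.0057 -0.0237]
```

Emit:
move_arm(
  slide=[
    [0.1, 0.1, 0.05],
    [0.04, 0.04, 0.05],
    [0.04, 0.03, 0.05],
    [0.04, 0.03, 0.05],
  ],
  dr=[
    [-0.002, 0.006, 0.1],
    [0, 0.002, 0.1],
    [0, 0.001, 0.1],
    [0, 0.001, 0.1],
  ],
)

```text
clock: 16.2
tool_pos: [0.5416, -0.0048, 0.1208]
tcp_rot: [-0.434, -3.111, 0.002]
ft_force: [-1.2, -0.4, 4.7]
grip_width: 0.0127
```

```bash
python3 st.py .5410 -.0046 .1208 2.85
```

```text
t 16.2 pos [ 0.5416 -0.0048  0.1208] w 0.0127 F [-1.21 -0.36  4.71] M [0.133 0.114 0.025] j [ 0.59  0.28 -0.71  1.86  0.21  1.08  1.09]
yaw 2.8646 tilt [-6.0e-04 -1.2e-03 -1.0e+00]
tool delta cm [ 0.06  0.   -0.  ]
dr [-0.0013 -0.0002  0.0146]
```

Emit:
move_arm(
  slide=[
    [0.06, 0.01, 0.03],
    [0.03, 0, 0.03],
    [0.03, 0, 0.03],
  ],
  dr=[
    [-0.001, 0, 0.1],
    [0, 0, 0.1],
    [0, 0, 0.1],
  ],
)

```text
clock: 16.5
tool_pos: [0.5417, -0.0048, 0.1208]
tcp_rot: [0.905, 3.006, -0.0]
ft_force: [0.0, -1.6, 3.7]
grip_width: 0.013
```

```bash
python3 st.py .5410 -.0046 .1208 2.5
```

```text
t 16.5 pos [ 0.5417 -0.0048  0.1208] w 0.013 F [ 0.02 -1.59  3.71] M [-0.208  0.209  0.056] j [ 0.55  0.27 -0.67  1.86  0.19  1.07  0.8 ]
yaw 2.5564 tilt [ 0.0024 -0.001  -1.    ]
tool delta cm [ 0.07 -0.03  0.  ]
dr [0.0005 0.0026 0.0564]
```

Emit:
move_arm(
  slide=[
    [0.05, -0.02, 0.06],
    [0, 0, 0.06],
  ],
  dr=[
    [0, 0.002, 0],
    [0, 0, 0],
  ],
)

```text
clock: 16.7
tool_pos: [0.5418, -0.0047, 0.1208]
tcp_rot: [0.9, 3.008, 0.0]
ft_force: [-2.6, -0.3, 6.9]
grip_width: 0.013
```

```bash
python3 st.py .5410 -.0046 .1208 2.5
```

```text
t 16.7 pos [ 0.5418 -0.0047  0.1208] w 0.013 F [-2.56 -0.32  6.89] M [ 0.035  0.741 -0.093] j [ 0.55  0.27 -0.67  1.86  0.19  1.07  0.8 ]
yaw 2.5601 tilt [ 1.7e-03 -5.0e-04 -1.0e+00]
tool delta cm [ 0.07 -0.03 -0.  ]
dr [0.0006 0.0017 0.0601]
```

Emit:
move_arm(
  slide=[
    [0.05, -0.02, 0.0],
    [0.03, -0.01, 0.03],
    [0.02, -0.01, 0.03],
  ],
  dr=[
    [0, 0.002, 0.1],
    [0, 0.001, 0.1],
    [0, 0.001, 0.1],
  ],
)

```text
clock: 17.0
tool_pos: [0.5417, -0.0048, 0.1208]
tcp_rot: [-1.339, -2.842, -0.003]
ft_force: [-0.3, 0.3, 3.3]
grip_width: 0.0132
```

```bash
python3 st.py .5412 -.0046 .1208 2.2
```

```text
t 17.0 pos [ 0.5417 -0.0048  0.1208] w 0.0132 F [-0.3   0.3   3.33] M [-0.17  -0.004  0.06 ] j [ 0.52  0.26 -0.63  1.86  0.17  1.07  0.52]
yaw 2.2612 tilt [ 7.0e-04  1.8e-03 -1.0e+00]
tool delta cm [ 0.05 -0.02  0.  ]
dr [ 0.0016 -0.001   0.0612]
```

Emit:
move_arm(
  slide=[
    [0.04, -0.02, -0.05],
    [0, 0, -0.05],
  ],
  dr=[
    [0.001, -0.001, 0],
    [0, 0, 0],
  ],
)

```text
clock: 17.2
tool_pos: [0.5407, -0.0047, 0.1211]
tcp_rot: [-1.329, -2.846, -0.0]
ft_force: [0.0, -0.1, -1.4]
grip_width: 0.013
```

```bash
python3 st.py .5412 -.0046 .1208 2.2
```

```text
t 17.2 pos [ 0.5407 -0.0047  0.1211] w 0.013 F [ 0.03 -0.1  -1.43] M [-0.022 -0.053  0.016] j [ 0.52  0.26 -0.63  1.86  0.17  1.08  0.52]
yaw 2.2678 tilt [-8.e-04  5.e-04 -1.e+00]
tool delta cm [-0.03  0.04  0.03]
dr [-0.0003 -0.0009  0.0678]
```

Emit:
move_arm(
  slide=[
    [0, 0, -0.05],
    [0, 0, 0],
  ],
  dr=[
    [0, 0, 0],
    [0, 0, 0],
  ],
)

```text
clock: 17.4
tool_pos: [0.5403, -0.0048, 0.1209]
tcp_rot: [-1.321, -2.848, 0.0]
ft_force: [-0.2, 0.3, -0.6]
grip_width: 0.0128
```

```bash
python3 st.py .5412 -.0046 .1208 2.2
```

```text
t 17.4 pos [ 0.5403 -0.0048  0.1209] w 0.0128 F [-0.21  0.32 -0.61] M [-0.138 -0.142 -0.048] j [ 0.52  0.26 -0.63  1.86  0.17  1.08  0.53]
yaw 2.2728 tilt [-1.7e-03  7.0e-04 -1.0e+00]
tool delta cm [-0.04  0.08  0.01]
dr [-0.0009 -0.0016  0.0728]
```

Emit:
move_arm(
  slide=[
    [-0.03, 0.06, -0.1],
    [0, 0, -0.1],
  ],
  dr=[
    [-0.001, -0.002, 0],
    [0, 0, 0],
  ],
)

```text
clock: 17.6
tool_pos: [0.5405, -0.0047, 0.1224]
tcp_rot: [-1.32, -2.85, 0.0]
ft_force: [0.5, 0.3, -2.0]
grip_width: 0.0132
```

```bash
python3 st.py .5412 -.0046 .1208 2.2
```

```text
t 17.6 pos [ 0.5405 -0.0047  0.1224] w 0.0132 F [ 0.54  0.32 -1.98] M [-0.013 -0.189 -0.062] j [ 0.52  0.26 -0.63  1.86  0.17  1.08  0.53]
yaw 2.2744 tilt [-8.e-04  0.e+00 -1.e+00]
tool delta cm [-0.04  0.06  0.16]
dr [-0.0006 -0.0005  0.0744]
```

Emit:
move_arm(
  slide=[
    [-0.03, 0.05, -0.08],
    [0, 0, -0.06],
  ],
  dr=[
    [0, 0, 0],
    [0, 0, 0],
  ],
)

```text
clock: 17.8
tool_pos: [0.5404, -0.0047, 0.1231]
tcp_rot: [-1.318, -2.849, 0.001]
ft_force: [1.2, 0.0, -4.5]
grip_width: 0.0126
```

```bash
python3 - <<'E'
from h import *
import time
F=[]
for i in range(4):
    cam("top"); o=monitor.get_obs(); F.append(np.r_[o["tool_pos"][2],o["ft_force"][2],o["torque"][2]])
print(np.round(F,4))
E
```

```text
[[ 0.1231 -4.358  -0.0216]
 [ 0.1231 -3.8477 -0.0117]
 [ 0.1231 -4.4868 -0.0091]
 [ 0.1231 -4.1025  0.0502]]
```

Emit:
move_arm(
  slide=[
    [-0.03, 0.04, 0.1],
    [0, 0, 0.1],
    [0.01, 0, 0.05],
    [0.02, 0, 0.03],
    [0.02, 0, 0.03],
    [0.02, 0, 0.03],
  ],
  dr=[
    [0, 0, 0],
    [0, 0, 0],
    [0, 0, 0.1],
    [0, 0, 0.1],
    [0, 0, 0.1],
    [0, 0, 0.1],
  ],
)

```text
clock: 18.6
tool_pos: [0.5406, -0.0046, 0.1209]
tcp_rot: [-1.877, -2.517, 0.004]
ft_force: [-2.3, 0.1, 1.2]
grip_width: 0.0128
```

```bash
python3 st.py .5412 -.0046 .1208 1.87
```

```text
t 18.6 pos [ 0.5406 -0.0046  0.1209] w 0.0128 F [-2.32  0.15  1.23] M [-0.179  0.435  0.074] j [ 0.47  0.25 -0.57  1.86  0.15  1.08  0.13]
yaw 1.8601 tilt [-0.003  -0.0012 -1.    ]
tool delta cm [-0.02  0.06  0.01]
dr [-0.0033  0.0003 -0.0099]
```

Emit:
move_arm(
  slide=[
    [0, 0.04, 0.02],
    [0.01, -0.02, 0.02],
    [0, -0.02, 0.02],
    [0, -0.02, 0.02],
  ],
  dr=[
    [-0.003, 0, 0.1],
    [0, 0, 0.1],
    [0, 0, 0.1],
    [0, 0, 0.1],
  ],
)

```text
clock: 19.0
tool_pos: [0.5395, -0.0047, 0.1208]
tcp_rot: [2.358, 2.076, -0.005]
ft_force: [-0.8, -0.8, -0.9]
grip_width: 0.0127
```

```bash
python3 st.py .5412 -.0046 .1208 1.15
```

```text
t 19.0 pos [ 0.5395 -0.0047  0.1208] w 0.0127 F [-0.81 -0.78 -0.9 ] M [-0.048 -0.089  0.068] j [ 0.43  0.24 -0.52  1.87  0.14  1.07 -0.28]
yaw 1.4438 tilt [-0.0024 -0.0021 -1.    ]
tool delta cm [0.04 0.17 0.  ]
dr [-0.0017  0.0027  0.2938]
```

Emit:
move_arm(
  slide=[
    [0.02, 0.1, 0.02],
    [0, 0.04, 0.02],
    [0, 0.03, 0.02],
    [0, 0.0, 0],
  ],
  dr=[
    [-0.002, 0.003, 0.1],
    [0, 0, 0.1],
    [0, 0, 0.1],
    [0, 0, 0],
  ],
)

```text
clock: 19.4
tool_pos: [0.5396, -0.0046, 0.1209]
tcp_rot: [-2.65, -1.684, 0.006]
ft_force: [1.7, -0.9, -4.1]
grip_width: 0.0125
```

```bash
python3 st.py .5412 -.0046 .1208 1.12
```

```text
t 19.4 pos [ 0.5396 -0.0046  0.1209] w 0.0125 F [ 1.74 -0.86 -4.09] M [-0.231 -0.254 -0.004] j [ 0.39  0.24 -0.48  1.87  0.12  1.07 -0.58]
yaw 1.1324 tilt [-3.8e-03 -8.0e-04 -1.0e+00]
tool delta cm [0.07 0.15 0.01]
dr [-0.0031  0.0023  0.0124]
```

Emit:
move_arm(
  slide=[
    [0.03, 0.08, 0.04],
    [0, 0, 0.02],
    [0, 0, 0],
  ],
  dr=[
    [-0.002, 0.002, 0],
    [0, 0, 0],
    [0, 0, 0],
  ],
)

```text
clock: 19.7
tool_pos: [0.5396, -0.0047, 0.1208]
tcp_rot: [-2.646, -1.691, 0.004]
ft_force: [-1.0, 0.6, -1.1]
grip_width: 0.0123
```

```bash
python3 st.py .5412 -.0046 .1208 1.12
```

```text
t 19.7 pos [ 0.5396 -0.0047  0.1208] w 0.0123 F [-1.01  0.6  -1.09] M [-0.03   0.142 -0.051] j [ 0.39  0.24 -0.48  1.87  0.12  1.07 -0.57]
yaw 1.1376 tilt [-3.e-03 -2.e-04 -1.e+00]
tool delta cm [0.07 0.14 0.  ]
dr [-0.0026  0.0015  0.0176]
```

Emit:
move_arm(
  slide=[
    [0, 0, 0],
    [0, 0, 0],
    [0, 0, 0],
    [0, 0, 0],
    [0, 0, 0],
  ],
  dr=[
    [0, 0, 0],
    [0, 0, 0],
    [0, 0, 0],
    [0, 0, 0],
    [0, 0, 0],
  ],
  hand=-0.2,
)

```text
clock: 20.2
tool_pos: [0.5418, -0.0041, 0.1218]
tcp_rot: [2.645, 1.695, 0.003]
ft_force: [-0.4, 0.6, 1.0]
grip_width: 0.0512
```

```bash
python3 st.py .5412 -.0046 .18 1.12;python3 - <<'E'
from h import *
b=cam("scene")["color"][150:270,195:325][:,:,::-1]
cv2.imwrite("pics/rel.png",cv2.resize(np.clip(b*1.8,0,255).astype(np.uint8),(650,600),interpolation=cv2.INTER_CUBIC))
E
```

```text
t 20.2 pos [ 0.5418 -0.0041  0.1218] w 0.0512 F [-0.38  0.55  0.98] M [-0.012  0.023  0.034] j [ 0.39  0.23 -0.48  1.87  0.12  1.07 -0.57]
yaw 1.1396 tilt [ 1.9e-03  9.0e-04 -1.0e+00]
tool delta cm [-0.06 -0.02 -5.82]
dr [ 0.0014 -0.0016  0.0196]
```

View pics/rel.png

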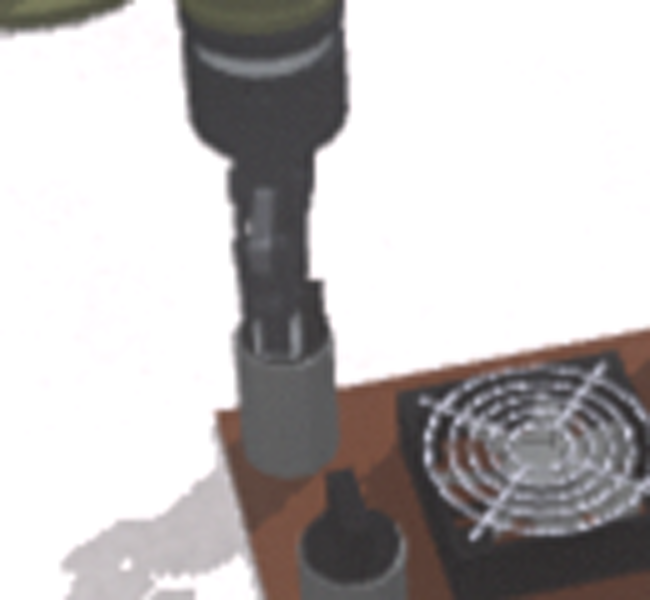

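Released, with the bar end visible between the fingers. I retreat straight up.

Emit:
move_arm(
  slide=[
    [0, 0, -0.5],
    [0, 0, -1],
    [0, 0, -1.5],
    [0, 0, -2],
    [0, 0, -3],
    [0, 0, -3],
    [0, 0, -3],
    [0, 0, -1],
    [0, 0, 0],
    [0, 0, 0],
  ],
  dr=[
    [0, 0, 0],
    [0, 0, 0],
    [0, 0, 0],
    [0, 0, 0],
    [0, 0, 0],
    [0, 0, 0],
    [0, 0, 0],
    [0, 0, 0],
    [0, 0, 0],
    [0, 0, 0],
  ],
)

```text
clock: 21.25
tool_pos: [0.5412, -0.0036, 0.2825]
tcp_rot: [2.642, 1.695, 0.007]
ft_force: [-0.3, 0.2, 0.1]
grip_width: 0.0514
```

```bash
python3 st.py ;python3 - <<'E'
from h import *
s=cam("scene");bx=(225,185,275,245);S=10
im=cv2.resize(s["color"][bx[1]:bx[3],bx[0]:bx[2]][:,:,::-1],None,fx=S,fy=S,interpolation=cv2.INTER_CUBIC);im=np.clip(im*1.8,0,255).astype(np.uint8)
a=np.linspace(0,2*np.pi,100)
x,y=.541,-.0046
for rad,z in((.023,.085),(.023,.09)):
    w=proj(s,np.c_[x+rad*np.cos(a),y+rad*np.sin(a),0*a+z]);cv2.polylines(im,[((w+.5-[bx[0],bx[1]])*S).astype(int)],True,(0,0,255),1)
c,d=np.cos(1.137),np.sin(1.137)
P=np.array([[x+i*.02*c-j*.007*d,y+i*.02*d+j*.007*c,.118] for i,j in((1,1),(1,-1),(-1,-1),(-1,1))])
cv2.polylines(im,[((proj(s,P)+.5-[bx[0],bx[1]])*S).astype(int)],True,(0,255,0),1)
cv2.imwrite("pics/fin.png",im)
b=s["color"][:,:,::-1];cv2.imwrite("pics/fin_full.png",b)
E
```

```text
t 21.25 pos [ 0.5412 -0.0036  0.2825] w 0.0514 F [-0.29  0.19  0.12] M [ 0.006 -0.031  0.046] j [ 0.42  0.1  -0.49  1.67  0.05  1.38 -0.51]
yaw 1.141 tilt [ 4.8e-03  7.0e-04 -1.0e+00]
```

View pics/fin.png

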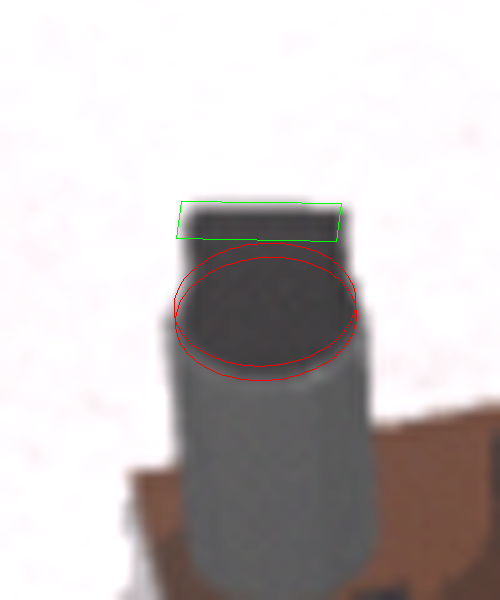

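View pics/fin_full.png

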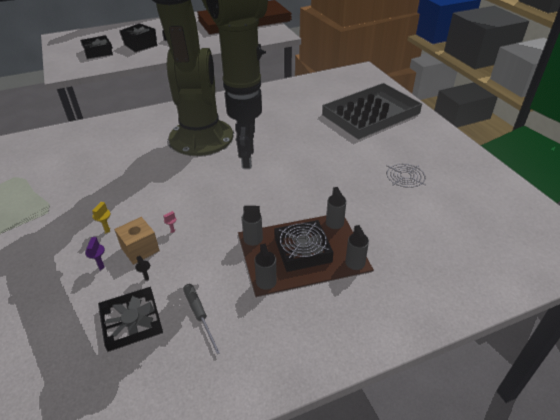

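```bash
python3 -c "
from workcell import job
print(job.close_job())"
```

```text
the job is handed in; nothing more can be done
None
```

I took the larger black screw from the block, drove it into the empty corner post until the flange was on the rim and snug, let go, and handed the job in at about 21 s.

- **Starting the thread:** The first landing had the flange about 9.5 mm above the rim. I lifted and turned about 1.1 rad counter-clockwise so it landed lower, at about 3.7 mm. From there I turned it clockwise under a light push of 7 N or less until the flange met the rim.
- **Tightening:** A gentle pull-up test showed about 1.07 mm of axial play left, which puts the first bite near yaw 1.90. I stopped at yaw 1.14, about 0.76 rad past the bite. The thread should then clamp at about 6.5 N.
- **Last checks:**
  - The flange height stayed at the nominal seat within 0.1 mm, even with the arm pulling up about 4 N just before release.
  - The tool was within 0.004 rad of vertical in the well except for brief moments, and never past about 0.006 rad.
  - The last picture shows the flange level on the rim, within about 1 to 2 mm of centre. The block is empty, and the fan, screwdriver, wire guard and look-alikes look unmoved.
  - The arm was clear, with only sensor noise on the force reading.
- **Not confirmed or in disagreement:**
  - The final clamping force was not measured after release. It is inferred from the turn past the bite and the pull test.
  - The bite came about 0.3 rad later than the heights had suggested, so I used the pull-test value.
  - During tightening, friction held the screw about 1.5 mm off the centre I measured by camera. After release, the pictures put it about 1 mm from that centre, on the other side.

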